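Engage the lowering lever of a pipette-manipulator drive console

TASK

Set the manipulator drive console to lower the pipette slowly: first roll the speed thumbwheel towards the console's low front edge, all the way to its stop; then lift the knurled lockout collar on the lever, push the lever away from the front edge through the narrow neck of its gate to its far end, and let go so that the collar drops fully home there. Leave the bottle, the stack of dishes and the tip box where they stand.

Things in the scene. Friction and masses are not known exactly. Their poses are not given: they have to be found in the camera images.
- console: White desk console, fixed, 260 mm deep (its x), 300 mm wide (y). Origin: centre of its underside, on the bench; x points from the low front edge (45 mm high) to the rear (145 mm), z up. The grey face slopes up to the rear at 25 degrees, from x -130, z 45 to x 85, z 145 mm, so its normal leans 25 degrees to the front. Right of the lever (-y) is a rocker switch with no part in the job.
- lever_pivot (a point): Axis of the lever, along console y, hidden inside the console (x 25, y 0, z 38 mm in the console frame). Distances along the lever's shaft are from here: top of the arched steel gate (46 mm wide) 80 mm, collar 90 to 117 mm when down, then bare 10 mm shaft, black round knob 38 mm in diameter from 130 to 150 mm.
- drive_lever (a joint): Lever angle q, rad: the shaft leans (0.56 - q) from vertical towards the console's front edge, in the console's x-z plane. -0.21 nearest the front, 0.42 far end. Collar down, it is free from -0.21 to 0.03, where the collar's foot meets the gate's neck; collar up, it goes on to 0.42. From about 0.37 the collar can drop and holds it. Friction holds it anywhere (3 N at the collar).
- lock_collar (a joint): Height of the collar above home, m, along the lever's shaft: 0 fully down, 0.013 fully up. It passes over the neck of the gate when about 9 mm up. A spring presses it down (4 N at home, 7 N at the top). It rides on the lever and swings with it.
- collar_mid (a point): Centre of the knurled aluminium collar, on the shaft's centre line, 103.5 mm from the pivot when down. A plain cylinder round the shaft, 40 mm in diameter, 27 mm high along the shaft, free all round. Under it a steel foot, 12 x 24 mm, reaches 18 mm down into the gate.
- gate_neck (a point): Middle of the neck, on top of the arched gate: two steel cheeks, 14 mm long, leave a 13 mm slot that passes the shaft but not the collar's foot. Front of it (towards the console's low edge) the slot is wide, beyond it is the far notch.
- hoop_mid (a point): Middle of the crossbar of the fixed guard hoop (12 mm steel tube), above and behind the lever: along console y, 190 mm long, at x 33, z 242 mm of the console. Its legs (y -95 and 95 mm) run to x 95, z 185 and down to the rear deck at x 105. At the far end of the travel a gripper pointing straight down on the collar would strike it; leaning back 20 degrees or more to the front it clears.
- speed_wheel (a joint): Thumbwheel angle, rad: 0 at the slow stop, 2.0 at the fast stop. It falls as the exposed top of the wheel is dragged towards the console's front edge, down the slope. Light friction (0.6 N at the rim); stays where it is left.
- wheel_crest (a point): Outermost point of the thumbwheel, a fixed point of the console (x -75, y 115, z 83 mm in its frame), left of the lever seen from the front. Black ribbed wheel, radius 30 mm, 13 mm wide, axis along console y, 30 mm under this point along the face's normal; it stands 11 mm out of its slot. White ticks beside it grow towards fast.
- media_bottle: Closed bottle, 62 mm in diameter, 125 mm tall, loose beside the console; origin at its foot. Not to be disturbed.
- dish_stack: Stack of four pale lidded dishes, 92 mm in diameter, 57 mm tall, loose beside the console; origin at its foot. Not to be disturbed.
- tip_box: Closed pipette-tip box, 88 by 124 mm, 75 mm tall, loose beside the console; origin at its foot. Not to be disturbed.

How it is judged:
By the outcome, as a careful person would: the job done as asked, in the order asked, and still so for the second after the job is handed in, with the robot touching nothing.
It also fails if it takes over 54 s, if anything falls off the work surface, if the arm or the gripper's body presses on something with over 40 N, if the wrist force passes 120 N, or if a joint passes its speed limit or range.

ROBOT

A 7-joint arm with a two-finger parallel gripper is mounted at the origin on the work surface. World frame = base frame: x ahead of the robot, y to its left, z up, the work surface at z = 0. Lengths are in m, angles in rad, forces in N, time in s.
With the tool pointing down it reaches from about 0.425 to 1.025 m from the base axis. Payload 9.4 kg.
Tool frame: the origin (TCP) lies midway between the tips of the shut fingers; the grasp point (between the pads) lies 19 mm behind it; z points along the fingers, y is the line along which they close (so a half turn about z gives the same grasp; the last joint's range is limited). The gripper opens to 93 mm and grips with 3 to 60 N. Pads are 15 mm wide; open, the fingers measure 128 mm over their backs; the gripper's body (75 mm by 188 mm) begins 65 mm behind the grasp point.
Start: joints at [1.25, 0.599, -0.003, 1.599, 0.002, 0.943, -0.08], TCP at [0.175, -0.704, 0.219] pointing down, gripper open.
Joint ranges: [-2.57, 2.57], [-0.35, 1.97], [-1.29, 1.29], [0.11, 2.56], [-1.05, 4.19], [0.11, 1.86], [-2.63, 2.63]. Speed limits (rad/s): [2.22, 2.22, 3.01, 3.01, 3.14, 3.14, 3.14].

INTERFACE

Orientations are given as [roll, pitch, yaw] about the fixed x, y, z axes, in that order (R = Rz(yaw) Ry(pitch) Rx(roll)).
In Python, from workcell import sensors, vision, r gives the robot as it stands. The module is installed in compiled form; this text tells all that it offers.
- The arm moves only by the tool move_arm, never from a script. Its argument "motion" is a list of rows, each an object of numbers: "tx", "ty", "tz": the shift along the tool's x, y, z each as a share of 0.5 m, from -1 to 1; "wx", "wy", "wz": the turn, a rotation vector about the tool's x, y, z each as a share of 180 degrees, from -1 to 1; "grip": the finger opening in mm, from 0 to 93. In form: [{"tx": .., "ty": .., "tz": .., "wx": .., "wy": .., "wz": .., "grip": ..}, ...]. A call has 1 to 8 rows; each row shifts and turns the commanded pose from where the row before left it, along the tool's axes as they then stand; what a row does not reach is not made up. A row lasts 1/10 s, in which the tool goes at most 50 mm and 8.59 degrees, less where a joint would pass 70% of its speed; a pose out of reach is approached as far as the arm can. A call with a number of a shift or a turn outside -1 to 1 is refused whole. A call with a gripper value outside its range is refused whole. The fingers move at their own pace and stop on an object; "grip_force" is the grip in N (left out, the last holds). Time passes only in rows, so rows that do not move let the fingers close. It gives the time, the measured TCP pose, the force, the opening and the grip force at its end, in the units of the state.
- sensors.state(): the state, without advancing time (a new reading comes with each control period).
- vision.read_camera(name): name is "scene" or "top" or "wrist"; returns the picture (480x640x3 uint8, blue, green, red); there is no depth.
- vision.get_calibration(name): a dict with "K" (3x3 intrinsics, pixels), "R" (3x3) and "t" (3): a world point X has camera coordinates R X + t. Camera axes: x right, y down, z forward; pixel columns grow to the right and rows downward; lengths in m; the calibration is good to about 2 mm. The wrist camera is an equidistant fisheye: a pixel r from the principal point sees the ray r / f radians off the axis. A picture is of the moment at which its call begins: read the wrist's pose just before it. get_calibration takes no time and is no camera call; for the wrist camera it gives the pose at the moment of the call.
- r.close_job(): hands the job in; it is judged then, once.
The state is a dict: "time_s": time; "joint_pos": joint angles; "qvel": joint speeds; "effort": joint torques, N m; "eef_pos": TCP position; "tcp_rot": TCP orientation; "ft_force": force on the tool from outside, world axes, zero at the start; "torque": the same for the moment, N m; "width": finger opening in m; "finger_force": force on a finger pad.
Only numpy, scipy, OpenCV 4.12 (cv2) and the standard library are available. Lean on these libraries where they do the work, as an engineer would, in place of code of your own. Each camera call takes 0.05 s, during which the arm holds its last target. There are 200 camera calls.

## Working session

There is one attempt and no reset: what is moved stays moved. The work goes in short steps, Python scripts to look and compute and a tool call to move; the robot and the scene stay as the last step left them, time stands still between calls to the robot, and variables do not carry over. Pictures are saved under pics/ and viewed, at most 10 in all, crops included, and the job is handed in when it is done.

Besides the shell and the picture viewer there is one more tool, called after ">>>" by a JSON object that holds its "op" and its "data", one argument or row to a line. move_arm: Moves the arm, as the interface text tells. Its arguments: {"type":"object","properties":{"motion":{"type":"array"},"grip_force":{"type":"number"}},"required":["motion"]}

```bash
mkdir -p pics; python3 - <<'E'
from workcell import sensors, vision, r
import cv2,numpy as np
s=sensors.state(); print({k:np.round(v,3).tolist() for k,v in s.items()})
for n in ["scene","top"]:
    cv2.imwrite(f"pics/{n}0.png",vision.read_camera(n))
    c=vision.get_calibration(n); print(n,{k:np.round(v,4).tolist() for k,v in c.items()})
E
```

```text
{'time_s': 0.0, 'joint_pos': [1.25, 0.6, -0.003, 1.6, 0.002, 0.943, -0.08], 'qvel': [0.0, 0.001, 0.0, 0.001, -0.0, -0.003, -0.002], 'effort': [0.001, -76.507, 1.497, -25.236, -0.052, 0.017, 0.0], 'eef_pos': [0.175, -0.703, 0.218], 'tcp_rot': [-3.14, 0.0, 0.244], 'ft_force': [0.092, -1.07, 0.564], 'torque': [0.021, 0.005, 0.032], 'finger_force': 0.0, 'width': 0.093}
scene {'K': [[582.8742, 0.0, 319.6314], [0.0, 582.8742, 243.795], [0.0, 0.0, 1.0]], 'R': [[0.8338, 0.5519, 0.013], [0.4607, -0.6827, -0.5672], [-0.3042, 0.4789, -0.8235]], 't': [-0.4701, -0.1716, 1.5003]}
top {'K': [[555.2468, 0.0, 326.7487], [0.0, 555.2468, 240.0108], [0.0, 0.0, 1.0]], 'R': [[-0.0095, -0.9999, -0.0058], [-0.9898, 0.0102, -0.1424], [0.1424, 0.0044, -0.9898]], 't': [0.0198, 0.6144, 1.3138]}
```

View pics/scene0.png

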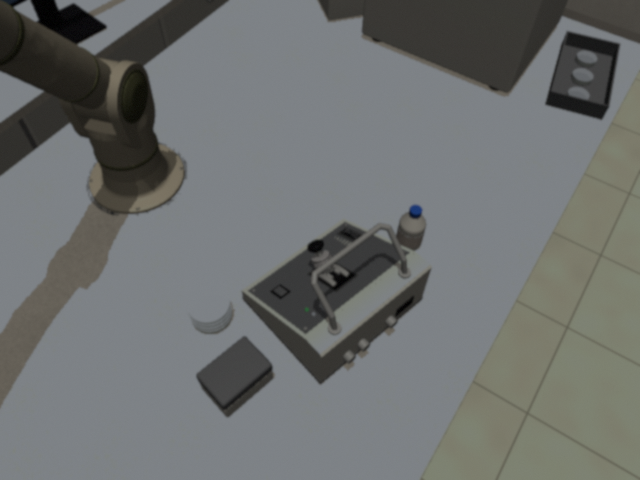

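View pics/top0.png

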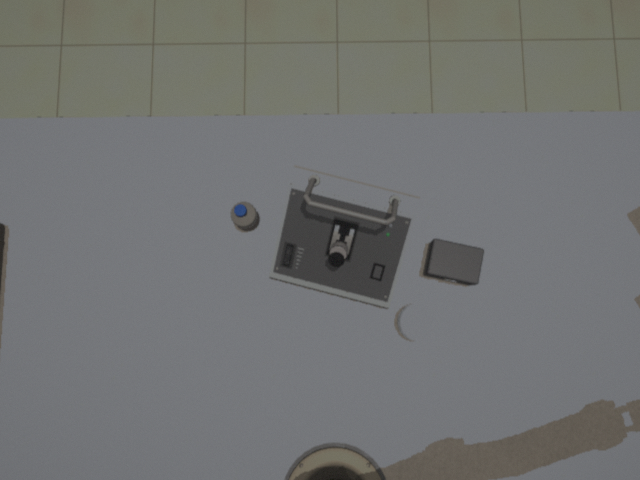

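The scene view shows the console with its front towards the robot. In the top view the wheel is near (289,255), the knob near (336,259) and the hoop bar runs from (307,202) to (390,220). The bottle is at (243,214), the box at (455,262) and the dishes at (415,322).

```bash
python3 - <<'E'
import cv2
im=cv2.imread("pics/top0.png")[155:315,260:430]
cv2.imwrite("pics/top0c.png",cv2.convertScaleAbs(cv2.resize(im,None,fx=3.7,fy=3.7,interpolation=cv2.INTER_CUBIC),alpha=1.6))
E
```

```text
(no output)
```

View pics/top0c.png

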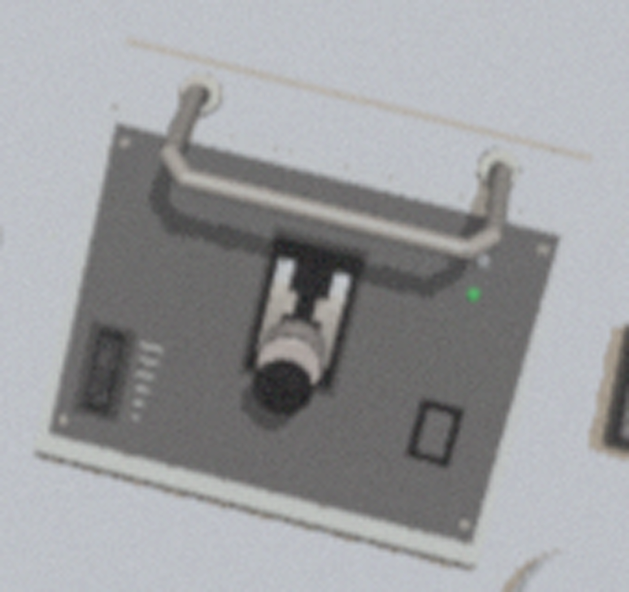

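```bash
cat > h.py <<'E'
import numpy as np, cv2
from workcell import sensors, vision, r
from scipy.optimize import least_squares
from scipy.spatial.transform import Rotation as Ro
def proj(c,X):
    p=(np.atleast_2d(X)@np.array(c["R"]).T+c["t"])@np.array(c["K"]).T
    return p[:,:2]/p[:,2:]
def con(p,P):
    return np.array([p[0],p[1],0])+np.atleast_2d(P)@Ro.from_euler('z',p[2]).as_matrix().T
def sh(q,d): # point on the lever's shaft, console frame
    a=.56-q; return np.array([.025-d*np.sin(a),0,.038+d*np.cos(a)])
E
python3 - <<'E'
from h import *
c=vision.get_calibration("top")
C=lambda l:np.array(l,float)/3.7+[260,155]
px=C([(128,40),(590,158),(205,95),(498,163),(103,370),(117,126),(558,236)])
P=np.array([(.13,.15,.145),(.13,-.15,.145),(.105,.095,.147),(.105,-.095,.147),(-.08,.115,.076),(.085,.145,.145),(.085,-.145,.145)])
f=least_squares(lambda p:(proj(c,con(p,P))-px).ravel(),[.65,0,0],loss='soft_l1')
print(f.x,np.round(f.fun.reshape(-1,2),1).tolist())
p=f.x
for nm,X in [("hoop",(.033,0,.242)),("fl",(-.13,.15,.045)),("fr",(-.13,-.15,.045)),("crest",(-.075,.115,.083))]+[("knob q%.2f"%q,sh(q,.15)) for q in(-.2,-.1,0,.1)]:
    print(nm,np.round((proj(c,con(p,X))[0]-[260,155])*3.7),con(p,X)[0].round(3))
np.save("p.npy",p)
for d in((239,218),(415,322),(455,262)):pass
E
```

```text
[ 0.60998624 -0.02329746 -0.27063169] [[-0.3, -0.7], [1.4, 0.1], [-1.0, 0.4], [0.3, 2.9], [-1.0, 4.7], [-0.4, -5.0], [3.2, -2.8]]
hoop [325. 217.] [ 0.642 -0.032  0.242]
fl [ 31. 452.] [0.525 0.156 0.045]
fr [476. 571.] [ 0.445 -0.133  0.045]
crest [100. 379.] [0.568 0.108 0.083]
knob q-0.20 [274. 421.] [ 0.534 -0.002  0.147]
knob q-0.10 [279. 401.] [ 0.545 -0.005  0.156]
knob q0.00 [284. 380.] [ 0.557 -0.009  0.165]
knob q0.10 [290. 358.] [ 0.57  -0.012  0.172]
```

```bash
cat >> h.py <<'E'
def Rt(p,yaw): return Ro.from_euler('z',p[2]+yaw)*Ro.from_euler('z',0)  # console yaw
LEAN=.44
def Rtool(p,spin):
    # tool z = into the face, leaning LEAN to the front; spin about tool z (0: tool x = console x uphill)
    return Ro.from_euler('z',p[2])*Ro.from_euler('y',-LEAN)*Ro.from_euler('x',np.pi)*Ro.from_euler('z',spin)
def plan(X,Rg=None,R0=None,x0=None):
    s=sensors.state(); R=R0 or Ro.from_euler('xyz',s["tcp_rot"]); x=s["eef_pos"] if x0 is None else x0
    w=None if Rg is None else np.round((R.inv()*Rg).as_rotvec()/np.pi,4)
    print("t",s["time_s"],"shift share",np.round(R.inv().apply(np.array(X)-x)/.5,4),"turn share",w)
E
python3 - <<'E'
from h import *
c=vision.get_calibration("top")
C=lambda l:np.array(l,float)/3.7+[260,155]
px=C([(128,40),(590,158),(205,95),(498,163),(37,452),(473,568),(325,218)])
P=np.array([(.13,.15,.145),(.13,-.15,.145),(.105,.095,.147),(.105,-.095,.147),(-.13,.15,.045),(-.13,-.15,.045),(.033,0,.246)])
f=least_squares(lambda p:(proj(c,con(p,P))-px).ravel(),[.65,0,0],loss='soft_l1')
p=f.x;print(p,np.round(f.fun.reshape(-1,2),1).tolist()); np.save("p.npy",p)
def ray(u,v,z):
    d=np.array(c["R"]).T@np.linalg.inv(c["K"])@[u,v,1]; o=-np.array(c["R"]).T@c["t"]; return o+d*(z-o[2])/d[2]
for n,u,v,z in(("bottle",240,210,.125),("dish",415,322,.057),("box",456,262,.075)):
    X=ray(u,v,z);print(n,X.round(3),Ro.from_euler('z',-p[2]).apply(X-[p[0],p[1],0]).round(3))
N=np.array([-np.sin(.436),0,np.cos(.436)]);T=np.array([np.cos(.436),0,np.sin(.436)])
cr=np.array([-.075,.115,.083])
W=con(p,cr+N*.06)[0]; print("above wheel",W)
plan([.5,-.3,.36]); plan(W,Rtool(p,-np.pi/2)); plan(W,Rtool(p,np.pi/2))
E
```

```text
[ 0.61058492 -0.0235025  -0.26682387] [[-0.5, -0.8], [1.3, -0.4], [-1.1, 0.3], [0.3, 2.4], [-1.4, 0.1], [1.1, 0.5], [0.2, -1.1]]
bottle [0.675 0.214 0.125] [-0.     0.246  0.125]
dish [ 0.414 -0.194  0.057] [-0.145 -0.216  0.057]
box [ 0.554 -0.293  0.075] [ 0.017 -0.274  0.075]
above wheel [0.54411851 0.11388431 0.13738689]
t 0.1 shift share [ 0.8256 -0.6259 -0.2836] turn share None
t 0.1 shift share [ 1.1112 -1.4073  0.1627] turn share [-0.127   0.074  -0.3318]
t 0.1 shift share [ 1.1112 -1.4073  0.1627] turn share [0.085  0.1458 0.6499]
```

>>> {"op": "move_arm", "data": {
  "motion": [
    {"tx": 0.05,"ty": -0.04,"tz": -0.06,"grip": 0},
    {"tx": 0.07,"ty": -0.055,"tz": -0.04},
    {"tx": 0.07,"ty": -0.055,"tz": -0.04},
    {"tx": 0.07,"ty": -0.055,"tz": -0.04},
    {"tx": 0.07,"ty": -0.055,"tz": -0.03},
    {"tx": 0.07,"ty": -0.055,"tz": -0.03},
    {"tx": 0.07,"ty": -0.055,"tz": -0.03},
    {"tx": 0.07,"ty": -0.055,"tz": -0.02}
  ]
}}

```text
invalid input
```

>>> {"op": "move_arm", "data": {
  "motion": [
    {"wx": -0.016,"wy": 0.009,"wz": -0.0415,"tx": 0.04,"ty": -0.05},
    {"wx": -0.016,"wy": 0.009,"wz": -0.0415},
    {"wx": -0.016,"wy": 0.009,"wz": -0.0415},
    {"wx": -0.016,"wy": 0.009,"wz": -0.0415},
    {"wx": -0.016,"wy": 0.009,"wz": -0.0415},
    {"wx": -0.016,"wy": 0.009,"wz": -0.0415},
    {"wx": -0.016,"wy": 0.009,"wz": -0.0415},
    {"wx": -0.016,"wy": 0.009,"wz": -0.0415}
  ]
}}

```text
invalid input
```

```bash
python3 - <<'E'
from h import *
p=np.load("p.npy")
s=sensors.state();print(s["eef_pos"],s["tcp_rot"],s["joint_pos"],s["ft_force"],s["width"])
N=np.array([-np.sin(.436),0,np.cos(.436)])
cr=np.array([-.075,.115,.083]); 
plan(con(p,cr+N*.12)[0],Rtool(p,-np.pi/2))
E
```

```text
[ 0.17486026 -0.70316544  0.21785445] [-3.14024153e+00  1.38770566e-04  2.43796703e-01] [ 1.25032919  0.60004418 -0.00252357  1.60002981  0.00180049  0.94287877
 -0.07981294] [-0.80045361  0.14373981 -1.00955923] 0.09299444583927698
t 0.1 shift share [ 1.0669 -1.4322  0.0539] turn share [-0.127   0.074  -0.3318]
```

Each row probably has to list all of its keys.

>>> {"op": "move_arm", "data": {
  "motion": [
    {"tx": 0.05,"ty": -0.04,"tz": -0.06,"wx": 0,"wy": 0,"wz": 0,"grip": 0},
    {"tx": 0.07,"ty": -0.055,"tz": -0.04,"wx": 0,"wy": 0,"wz": 0,"grip": 0},
    {"tx": 0.07,"ty": -0.055,"tz": -0.04,"wx": 0,"wy": 0,"wz": 0,"grip": 0},
    {"tx": 0.07,"ty": -0.055,"tz": -0.04,"wx": 0,"wy": 0,"wz": 0,"grip": 0},
    {"tx": 0.07,"ty": -0.055,"tz": -0.03,"wx": 0,"wy": 0,"wz": 0,"grip": 0},
    {"tx": 0.07,"ty": -0.055,"tz": -0.03,"wx": 0,"wy": 0,"wz": 0,"grip": 0},
    {"tx": 0.07,"ty": -0.055,"tz": -0.03,"wx": 0,"wy": 0,"wz": 0,"grip": 0},
    {"tx": 0.07,"ty": -0.055,"tz": -0.02,"wx": 0,"wy": 0,"wz": 0,"grip": 0}
  ]
}}

```text
time_s: 0.9
eef_pos: [0.3866, -0.4306, 0.3645]
tcp_rot: [3.141, -0.0, 0.244]
ft_force: [-0.3, -1.0, 0.5]
width: 0.0337
finger_force: 0.0
```

>>> {"op": "move_arm", "data": {
  "motion": [
    {"tx": 0.05,"ty": -0.05,"tz": 0,"wx": -0.016,"wy": 0.009,"wz": -0.0415,"grip": 0},
    {"tx": 0.05,"ty": -0.05,"tz": 0,"wx": -0.016,"wy": 0.009,"wz": -0.0415,"grip": 0},
    {"tx": 0,"ty": -0.07,"tz": 0,"wx": -0.016,"wy": 0.009,"wz": -0.0415,"grip": 0},
    {"tx": 0,"ty": -0.07,"tz": 0,"wx": -0.016,"wy": 0.009,"wz": -0.0415,"grip": 0},
    {"tx": 0,"ty": -0.07,"tz": 0,"wx": -0.016,"wy": 0.009,"wz": -0.0415,"grip": 0},
    {"tx": 0,"ty": 0,"tz": 0,"wx": -0.016,"wy": 0.009,"wz": -0.0415,"grip": 0},
    {"tx": 0,"ty": 0,"tz": 0,"wx": -0.016,"wy": 0.009,"wz": -0.0415,"grip": 0},
    {"tx": 0,"ty": 0,"tz": 0,"wx": -0.016,"wy": 0.009,"wz": -0.0415,"grip": 0}
  ]
}}

```text
time_s: 1.7
eef_pos: [0.3569, -0.2854, 0.3457]
tcp_rot: [2.719, -0.004, 1.261]
ft_force: [0.6, 0.3, -0.4]
width: 0.0007
finger_force: 0.0
```

```bash
python3 - <<'E'
from h import *
p=np.load("p.npy")
s=sensors.state();print(s["eef_pos"],s["tcp_rot"],s["joint_pos"],s["ft_force"],s["width"])
N=np.array([-np.sin(.436),0,np.cos(.436)])
cr=np.array([-.075,.115,.083]); 
plan(con(p,cr+N*.12)[0],Rtool(p,-np.pi/2))
E
```

```text
[ 0.35687191 -0.28541007  0.34574467] [ 2.71883945 -0.00375833  1.2606153 ] [ 0.84102387 -0.02225394 -0.17865646  2.26432362 -0.30301264  0.52036771
  0.58537632] [ 0.62348778  0.32177498 -0.36347187] 0.0007027192549866583
t 1.7 shift share [ 0.8714 -0.0709  0.3094] turn share [-0.0055  0.0047 -0.013 ]
```

>>> {"op": "move_arm", "data": {
  "motion": [
    {"tx": 0.09,"ty": -0.008,"tz": 0,"wx": -0.0055,"wy": 0.0047,"wz": -0.013,"grip": 0},
    {"tx": 0.095,"ty": -0.008,"tz": 0,"wx": 0,"wy": 0,"wz": 0,"grip": 0},
    {"tx": 0.095,"ty": -0.008,"tz": 0,"wx": 0,"wy": 0,"wz": 0,"grip": 0},
    {"tx": 0.095,"ty": -0.008,"tz": 0,"wx": 0,"wy": 0,"wz": 0,"grip": 0},
    {"tx": 0.095,"ty": -0.008,"tz": 0.01,"wx": 0,"wy": 0,"wz": 0,"grip": 0},
    {"tx": 0.095,"ty": -0.008,"tz": 0.02,"wx": 0,"wy": 0,"wz": 0,"grip": 0},
    {"tx": 0.095,"ty": -0.008,"tz": 0.02,"wx": 0,"wy": 0,"wz": 0,"grip": 0},
    {"tx": 0.095,"ty": -0.008,"tz": 0.02,"wx": 0,"wy": 0,"wz": 0,"grip": 0}
  ]
}}

```text
time_s: 2.5
eef_pos: [0.4255, 0.0109, 0.3118]
tcp_rot: [2.722, 0.009, 1.299]
ft_force: [-0.2, -0.4, -0.9]
width: 0.0005
finger_force: 0.0
```

```bash
python3 - <<'E'
from h import *
p=np.load("p.npy")
s=sensors.state();print(s["eef_pos"],s["tcp_rot"],s["joint_pos"],s["ft_force"],s["width"])
N=np.array([-np.sin(.436),0,np.cos(.436)])
cr=np.array([-.075,.115,.083]); 
plan(con(p,cr+N*.12)[0],Rtool(p,-np.pi/2))
w=vision.get_calibration("wrist");print(w)
cv2.imwrite("pics/w1.png",cv2.convertScaleAbs(vision.read_camera("wrist"),alpha=1.5))
E
```

```text
[0.42552506 0.01090279 0.31175518] [2.72235564 0.00903075 1.29855485] [ 0.74328198  0.0113446  -1.06492414  2.33785244  0.52555989  0.50714363
 -1.01565551] [-0.15090178 -0.38146087 -0.91942716] 0.0005107896676821935
t 2.5 shift share [0.264  0.0151 0.2668] turn share [-0.0066  0.0033 -0.0004]
{'K': array([[371.64829954,   0.        , 323.32676196],
       [  0.        , 371.64829954, 232.50512603],
       [  0.        ,   0.        ,   1.        ]]), 'R': array([[ 0.88107903, -0.24309115,  0.40571719],
       [-0.37274694, -0.88491055,  0.27927233],
       [ 0.29113479, -0.39729083, -0.87028761]]), 't': array([-0.49812037,  0.11074372,  0.3351588 ])}
```

View pics/w1.png

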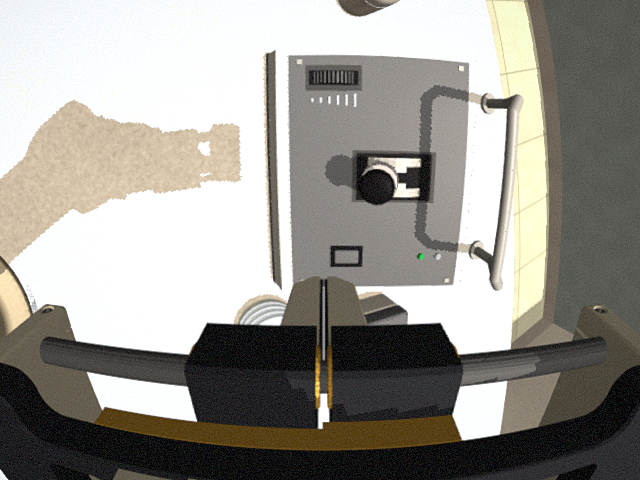

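The wrist view shows the thumbwheel at (333,77), the knob at (377,185), the hoop at right and the closed fingertips at (323,280). I'll check the console pose against it.

```bash
cat >> h.py <<'E'
def fish(c,X):
    q=np.atleast_2d(X)@np.array(c["R"]).T+c["t"]; K=np.array(c["K"])
    n=np.linalg.norm(q[:,:2],axis=1); th=np.arctan2(n,q[:,2])
    return K[:2,2]+K[0,0]*(th/n)[:,None]*q[:,:2]
E
python3 - <<'E'
from h import *
p=np.load("p.npy"); c=vision.get_calibration("wrist")
for n,X in (("crest",(-.075,.115,.083)),("fl",(-.13,.15,.045)),("hoop",(.033,0,.242)),("hoopL",(.033,.095,.242)),("hoopR",(.033,-.095,.242)))+tuple(("knobtop%.2f"%q,sh(q,.15)) for q in(-.1,-.05,0)): print(n,fish(c,con(p,X))[0].round(1))
px=np.array([(333,76),(513,100),(496,285),(287,53),(278,289),(488,101),(478,250)])
P=np.array([(-.075,.115,.081),(.033,.095,.242),(.033,-.095,.242),(-.13,.15,.045),(-.13,-.15,.045),(.105,.095,.147),(.105,-.095,.147)])
f=least_squares(lambda p:(fish(c,con(p,P))-px).ravel(),p,loss='soft_l1')
print(p,f.x,np.round(f.fun.reshape(-1,2),1).tolist())
E
```

```text
crest [331.6  79.5]
fl [273.6  52.6]
hoop [505.  201.1]
hoopL [511.6 101.1]
hoopR [491.9 291.2]
knobtop-0.10 [371.4 191.4]
knobtop-0.05 [379.  191.7]
knobtop0.00 [386.7 192. ]
[ 0.61058492 -0.0235025  -0.26682387] [ 0.61502207 -0.0205791  -0.26830259] [[0.8, 0.2], [1.0, -2.7], [-1.4, 2.1], [-10.3, -3.8], [5.9, 1.5], [0.6, 1.3], [-0.7, -1.6]]
```

>>> {"op": "move_arm", "data": {
  "motion": [
    {"tx": 0.05,"ty": 0.004,"tz": 0.05,"wx": -0.0066,"wy": 0.0033,"wz": 0,"grip": 0},
    {"tx": 0.05,"ty": 0.004,"tz": 0.05,"wx": 0,"wy": 0,"wz": 0,"grip": 0},
    {"tx": 0.05,"ty": 0.004,"tz": 0.05,"wx": 0,"wy": 0,"wz": 0,"grip": 0},
    {"tx": 0.05,"ty": 0.004,"tz": 0.05,"wx": 0,"wy": 0,"wz": 0,"grip": 0},
    {"tx": 0.05,"ty": 0,"tz": 0.05,"wx": 0,"wy": 0,"wz": 0,"grip": 0}
  ]
}}

```text
time_s: 3.05
eef_pos: [0.5021, 0.0983, 0.212]
tcp_rot: [2.719, 0.01, 1.299]
ft_force: [0.7, -0.3, 0.8]
width: 0.0008
finger_force: 0.0
```

```bash
python3 - <<'E'
from h import *
p=np.load("p.npy")
s=sensors.state();print(s["eef_pos"],s["tcp_rot"],s["joint_pos"])
N=np.array([-np.sin(.436),0,np.cos(.436)])
cr=np.array([-.075,.115,.083]); 
plan(con(p,cr+N*.12)[0],Rtool(p,-np.pi/2))
E
```

```text
[0.50211947 0.09828285 0.21200754] [2.71923796 0.00986867 1.29874126] [ 0.23378438  0.40019129 -0.95810746  2.31859037  1.21721161  0.71246968
 -1.93044606]
t 3.05 shift share [0.0528 0.0036 0.0454] turn share [-0.0056  0.0035 -0.0002]
```

```bash
python3 - <<'E'
from h import *
p=np.array([.6128,-.022,-.2675]);np.save("p.npy",p)
N=np.array([-np.sin(.436),0,np.cos(.436)]);T=np.array([np.cos(.436),0,np.sin(.436)])
R=Rtool(p,-np.pi/2); print("uphill in tool",R.inv().apply(con(p,T)[0]-con(p,[0,0,0])[0]))
cr=np.array([-.075,.115,.083]); 
plan(con(p,cr+N*.015+T*.016)[0],Rtool(p,-np.pi/2))
E
```

```text
uphill in tool [1.13688148e-16 9.99992000e-01 3.99998933e-03]
t 3.05 shift share [0.0593 0.0417 0.2564] turn share [-0.0056  0.0035 -0.    ]
```

>>> {"op": "move_arm", "data": {
  "motion": [
    {"tx": 0.03,"ty": 0.02,"tz": 0.05,"wx": -0.0056,"wy": 0.0035,"wz": 0,"grip": 0},
    {"tx": 0.029,"ty": 0.022,"tz": 0.05,"wx": 0,"wy": 0,"wz": 0,"grip": 0},
    {"tx": 0,"ty": 0,"tz": 0.05,"wx": 0,"wy": 0,"wz": 0,"grip": 0},
    {"tx": 0,"ty": 0,"tz": 0.05,"wx": 0,"wy": 0,"wz": 0,"grip": 0},
    {"tx": 0,"ty": 0,"tz": 0.05,"wx": 0,"wy": 0,"wz": 0,"grip": 0},
    {"tx": 0,"ty": 0,"tz": 0,"wx": 0,"wy": 0,"wz": 0,"grip": 0}
  ]
}}

```text
time_s: 3.65
eef_pos: [0.5782, 0.1057, 0.1058]
tcp_rot: [2.705, 0.002, 1.302]
ft_force: [-0.4, -0.0, -0.0]
width: 0.0004
finger_force: 0.0
```

```bash
cat > w.py <<'E'
from h import *
import sys
p=np.load("p.npy"); s=sensors.state()
N=np.array([-np.sin(.436),0,np.cos(.436)]);T=np.array([np.cos(.436),0,np.sin(.436)])
d=Ro.from_euler('z',-p[2]).apply(s["eef_pos"]-[p[0],p[1],0])-[-.075,.115,.083]
F=Ro.from_euler('z',-p[2]).apply(s["ft_force"])
print("t",s["time_s"],"rel crest mm T,y,N",np.round([d@T*1e3,d[1]*1e3,d@N*1e3],1),"F T,y,N",np.round([F@T,F[1],F@N],1),"j",s["joint_pos"].round(2))
if len(sys.argv)>1: cv2.imwrite(sys.argv[1],cv2.convertScaleAbs(vision.read_camera("wrist"),alpha=1.5))
E
python3 w.py pics/w2.png
```

```text
t 3.65 rel crest mm T,y,N [16.8 -1.  17.4] F T,y,N [-0.3 -0.1  0.2] j [ 0.13  0.67 -0.83  2.28  1.6   0.77 -2.21]
```

View pics/w2.png

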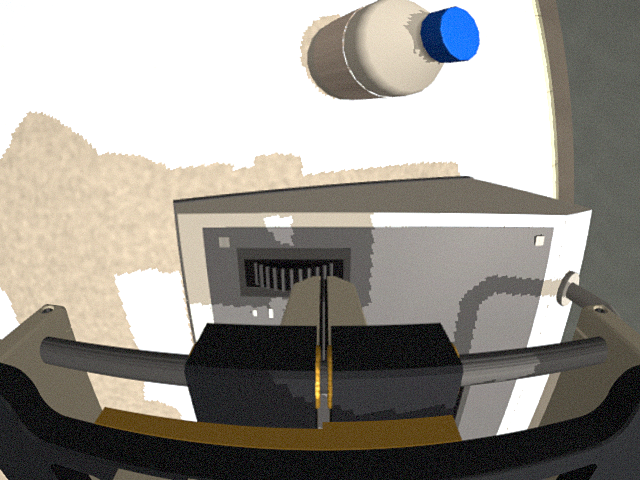

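```bash
python3 - <<'E'
from h import *
p=np.load("p.npy");c=vision.get_calibration("wrist")
s=sensors.state();R=Ro.from_euler('xyz',s["tcp_rot"])
print(fish(c,con(p,[(-.075,.115,.083),(-.075,.1215,.083),(-.075,.1085,.083),(-.13,.15,.045)])).round(1), "tcp",fish(c,s["eef_pos"]).round(1))
E
```

```text
[[293.4 275.7]
 [293.1 264.7]
 [293.8 286.4]
 [179.7 209.5]] tcp [[324.6 291.9]]
```

>>> {"op": "move_arm", "data": {
  "motion": [
    {"tx": 0,"ty": -0.008,"tz": 0.012,"wx": 0,"wy": 0,"wz": 0,"grip": 0},
    {"tx": 0,"ty": 0,"tz": 0.012,"wx": 0,"wy": 0,"wz": 0,"grip": 0},
    {"tx": 0,"ty": 0,"tz": 0.006,"wx": 0,"wy": 0,"wz": 0,"grip": 0},
    {"tx": 0,"ty": 0,"tz": 0,"wx": 0,"wy": 0,"wz": 0,"grip": 0}
  ]
}}

```text
time_s: 4.1
eef_pos: [0.5814, 0.1061, 0.0937]
tcp_rot: [2.701, -0.001, 1.304]
ft_force: [-0.4, -0.7, 0.6]
width: 0.0005
finger_force: 0.0
```

```bash
python3 w.py
```

```text
t 4.1 rel crest mm T,y,N [14.4  0.2  5.1] F T,y,N [ 0.1 -0.8  0.7] j [ 0.12  0.69 -0.82  2.28  1.64  0.78 -2.25]
```

>>> {"op": "move_arm", "data": {
  "motion": [
    {"tx": 0,"ty": 0,"tz": 0.006,"wx": 0,"wy": 0,"wz": 0,"grip": 0},
    {"tx": 0,"ty": 0,"tz": 0.002,"wx": 0,"wy": 0,"wz": 0,"grip": 0},
    {"tx": 0,"ty": 0,"tz": 0,"wx": 0,"wy": 0,"wz": 0,"grip": 0}
  ]
}}

```text
time_s: 4.4
eef_pos: [0.583, 0.1057, 0.0899]
tcp_rot: [2.701, -0.001, 1.304]
ft_force: [0.3, 0.8, -0.1]
width: 0.0002
finger_force: 0.0
```

```bash
python3 w.py
```

```text
t 4.4 rel crest mm T,y,N [14.3  0.3  1. ] F T,y,N [-0.   0.9 -0.1] j [ 0.12  0.7  -0.82  2.28  1.65  0.78 -2.26]
```

>>> {"op": "move_arm", "data": {
  "motion": [
    {"tx": 0,"ty": 0,"tz": 0.002,"wx": 0,"wy": 0,"wz": 0,"grip": 0},
    {"tx": 0,"ty": 0,"tz": 0,"wx": 0,"wy": 0,"wz": 0,"grip": 0}
  ]
}}

```text
time_s: 4.6
eef_pos: [0.5834, 0.1057, 0.089]
tcp_rot: [2.701, -0.001, 1.304]
ft_force: [-0.2, 0.9, -0.3]
width: 0.0004
finger_force: 0.0
```

```bash
python3 w.py
```

```text
t 4.6 rel crest mm T,y,N [14.2  0.3  0. ] F T,y,N [-0.6  0.8 -0.1] j [ 0.12  0.7  -0.82  2.28  1.66  0.78 -2.26]
```

>>> {"op": "move_arm", "data": {
  "motion": [
    {"tx": 0,"ty": 0,"tz": 0.002,"wx": 0,"wy": 0,"wz": 0,"grip": 0},
    {"tx": 0,"ty": -0.006,"tz": 0,"wx": 0,"wy": 0,"wz": 0,"grip": 0},
    {"tx": 0,"ty": -0.006,"tz": 0,"wx": 0,"wy": 0,"wz": 0,"grip": 0},
    {"tx": 0,"ty": -0.006,"tz": 0,"wx": 0,"wy": 0,"wz": 0,"grip": 0}
  ]
}}

```text
time_s: 5.0
eef_pos: [0.5762, 0.1077, 0.0854]
tcp_rot: [2.699, -0.001, 1.304]
ft_force: [-5.2, -2.2, 16.9]
width: 0.0005
finger_force: 8.6
```

```bash
python3 w.py
```

```text
t 5.0 rel crest mm T,y,N [ 5.9  0.5 -0.1] F T,y,N [ 3.1 -3.5 17.2] j [ 0.11  0.71 -0.82  2.3   1.68  0.8  -2.3 ]
```

>>> {"op": "move_arm", "data": {
  "motion": [
    {"tx": 0,"ty": -0.006,"tz": 0,"wx": 0,"wy": 0,"wz": 0,"grip": 0},
    {"tx": 0,"ty": -0.004,"tz": 0,"wx": 0,"wy": 0,"wz": 0,"grip": 0}
  ]
}}

```text
time_s: 5.2
eef_pos: [0.5711, 0.1092, 0.0832]
tcp_rot: [2.7, -0.001, 1.305]
ft_force: [-6.0, 0.2, 15.3]
width: 0.0005
finger_force: 8.0
```

```bash
python3 w.py
```

```text
t 5.2 rel crest mm T,y,N [0.1 0.5 0.1] F T,y,N [ 1.2 -1.4 16.4] j [ 0.11  0.71 -0.83  2.31  1.68  0.8  -2.32]
```

>>> {"op": "move_arm", "data": {
  "motion": [
    {"tx": 0,"ty": -0.006,"tz": 0,"wx": 0,"wy": 0,"wz": 0,"grip": 0},
    {"tx": 0,"ty": -0.006,"tz": 0,"wx": 0,"wy": 0,"wz": 0,"grip": 0},
    {"tx": 0,"ty": -0.006,"tz": 0,"wx": 0,"wy": 0,"wz": 0,"grip": 0},
    {"tx": 0,"ty": -0.006,"tz": 0,"wx": 0,"wy": 0,"wz": 0,"grip": 0}
  ]
}}

```text
time_s: 5.6
eef_pos: [0.5607, 0.112, 0.0773]
tcp_rot: [2.701, -0.001, 1.304]
ft_force: [-0.2, 0.6, 2.0]
width: 0.0004
finger_force: 0.6
```

```bash
python3 w.py
```

```text
t 5.6 rel crest mm T,y,N [-12.    0.4  -0.6] F T,y,N [0.6 0.6 2. ] j [ 0.1   0.72 -0.83  2.33  1.7   0.82 -2.36]
```

>>> {"op": "move_arm", "data": {
  "motion": [
    {"tx": 0,"ty": -0.006,"tz": 0,"wx": 0,"wy": 0,"wz": 0,"grip": 0},
    {"tx": 0,"ty": -0.006,"tz": 0,"wx": 0,"wy": 0,"wz": 0,"grip": 0}
  ]
}}

```text
time_s: 5.8
eef_pos: [0.5556, 0.1133, 0.0743]
tcp_rot: [2.701, -0.001, 1.304]
ft_force: [0.1, 1.1, -0.5]
width: 0.0006
finger_force: 0.0
```

```bash
python3 w.py
```

```text
t 5.8 rel crest mm T,y,N [-18.1   0.4  -1.2] F T,y,N [-0.3  1.1 -0.4] j [ 0.09  0.73 -0.83  2.34  1.71  0.83 -2.38]
```

>>> {"op": "move_arm", "data": {
  "motion": [
    {"tx": 0,"ty": 0,"tz": -0.012,"wx": 0,"wy": 0,"wz": 0,"grip": 0},
    {"tx": 0,"ty": 0.034,"tz": 0,"wx": 0,"wy": 0,"wz": 0,"grip": 0},
    {"tx": 0,"ty": 0.034,"tz": 0,"wx": 0,"wy": 0,"wz": 0,"grip": 0},
    {"tx": 0,"ty": 0,"tz": 0.012,"wx": 0,"wy": 0,"wz": 0,"grip": 0},
    {"tx": 0,"ty": 0,"tz": 0,"wx": 0,"wy": 0,"wz": 0,"grip": 0}
  ]
}}

```text
time_s: 6.3
eef_pos: [0.5853, 0.1047, 0.0884]
tcp_rot: [2.702, -0.001, 1.303]
ft_force: [0.3, 0.5, -0.5]
width: 0.0006
finger_force: 0.0
```

```bash
python3 w.py
```

```text
t 6.3 rel crest mm T,y,N [15.9 -0.1 -1.4] F T,y,N [-0.1  0.5 -0.5] j [ 0.12  0.71 -0.81  2.28  1.66  0.78 -2.26]
```

>>> {"op": "move_arm", "data": {
  "motion": [
    {"tx": 0,"ty": -0.008,"tz": 0,"wx": 0,"wy": 0,"wz": 0,"grip": 0},
    {"tx": 0,"ty": -0.008,"tz": 0,"wx": 0,"wy": 0,"wz": 0,"grip": 0},
    {"tx": 0,"ty": -0.008,"tz": 0,"wx": 0,"wy": 0,"wz": 0,"grip": 0}
  ]
}}

```text
time_s: 6.6
eef_pos: [0.5776, 0.1077, 0.0859]
tcp_rot: [2.694, -0.0, 1.303]
ft_force: [6.9, -3.6, 20.2]
width: 0.0006
finger_force: 8.2
```

```bash
python3 w.py
```

```text
t 6.6 rel crest mm T,y,N [ 7.3  0.8 -0.2] F T,y,N [15.4 -1.6 15.1] j [ 0.11  0.71 -0.82  2.3   1.68  0.8  -2.3 ]
```

>>> {"op": "move_arm", "data": {
  "motion": [
    {"tx": 0,"ty": -0.008,"tz": 0,"wx": 0,"wy": 0,"wz": 0,"grip": 0},
    {"tx": 0,"ty": -0.008,"tz": 0,"wx": 0,"wy": 0,"wz": 0,"grip": 0}
  ]
}}

```text
time_s: 6.8
eef_pos: [0.5704, 0.1103, 0.0827]
tcp_rot: [2.694, -0.001, 1.304]
ft_force: [4.3, -1.1, 18.1]
width: 0.0003
finger_force: 6.6
```

```bash
python3 w.py
```

```text
t 6.8 rel crest mm T,y,N [-0.8  1.4  0.1] F T,y,N [11.7  0.1 14.5] j [ 0.1   0.72 -0.83  2.31  1.69  0.81 -2.33]
```

>>> {"op": "move_arm", "data": {
  "motion": [
    {"tx": 0,"ty": -0.008,"tz": 0,"wx": 0,"wy": 0,"wz": 0,"grip": 0},
    {"tx": 0,"ty": -0.008,"tz": 0,"wx": 0,"wy": 0,"wz": 0,"grip": 0},
    {"tx": 0,"ty": -0.008,"tz": 0,"wx": 0,"wy": 0,"wz": 0,"grip": 0},
    {"tx": 0,"ty": 0,"tz": -0.012,"wx": 0,"wy": 0,"wz": 0,"grip": 0},
    {"tx": 0,"ty": 0.034,"tz": 0,"wx": 0,"wy": 0,"wz": 0,"grip": 0},
    {"tx": 0,"ty": 0.034,"tz": 0,"wx": 0,"wy": 0,"wz": 0,"grip": 0},
    {"tx": 0,"ty": 0,"tz": 0.012,"wx": 0,"wy": 0,"wz": 0,"grip": 0},
    {"tx": 0,"ty": 0,"tz": 0,"wx": 0,"wy": 0,"wz": 0,"grip": 0}
  ]
}}

```text
time_s: 7.6
eef_pos: [0.5866, 0.1043, 0.0891]
tcp_rot: [2.702, -0.001, 1.303]
ft_force: [-0.7, -0.1, 0.2]
width: 0.0005
finger_force: 0.0
```

```bash
python3 w.py
```

```text
t 7.6 rel crest mm T,y,N [17.4 -0.1 -1.4] F T,y,N [-0.5 -0.3  0.4] j [ 0.13  0.7  -0.81  2.27  1.65  0.78 -2.25]
```

>>> {"op": "move_arm", "data": {
  "motion": [
    {"tx": 0,"ty": 0,"tz": -0.05,"wx": 0,"wy": 0,"wz": 0,"grip": 0},
    {"tx": 0,"ty": 0,"tz": -0.08,"wx": 0,"wy": 0,"wz": 0,"grip": 0},
    {"tx": 0,"ty": 0,"tz": -0.08,"wx": 0,"wy": 0,"wz": 0,"grip": 0},
    {"tx": 0,"ty": 0,"tz": -0.08,"wx": 0,"wy": 0,"wz": 0,"grip": 0},
    {"tx": 0,"ty": 0,"tz": -0.02,"wx": 0,"wy": 0,"wz": -0.03,"grip": 93},
    {"tx": 0,"ty": 0,"tz": 0,"wx": 0,"wy": 0,"wz": -0.045,"grip": 93},
    {"tx": 0,"ty": 0,"tz": 0,"wx": 0,"wy": 0,"wz": -0.045,"grip": 93}
  ]
}}

```text
time_s: 8.3
eef_pos: [0.5223, 0.1219, 0.23]
tcp_rot: [2.729, 0.16, 1.654]
ft_force: [-0.4, 0.1, 0.0]
width: 0.0198
finger_force: 0.0
```

```bash
cat > l.py <<'E'
from h import *
import sys
p=np.load("p.npy"); s=sensors.state()
def tcp(q,d,back=0,spin=-np.pi,lean=None):
    z=Rtool(p,spin).apply([0,0,1]); return con(p,sh(q,d))[0]+z*(.019-back)
if __name__=="__main__":
    print(s["joint_pos"].round(2),s["ft_force"].round(1),s["width"].round(4))
    q,d,b=map(float,sys.argv[1:4]); plan(tcp(q,d,b),Rtool(p,-np.pi))
E
python3 l.py -.04 .107 .1
```

```text
Traceback (most recent call last):
  File "l.py", line 7, in <module>
    print(s["joint_pos"].round(2),s["ft_force"].round(1),s["width"].round(4))
                                                         ^^^^^^^^^^^^^^^^
AttributeError: 'float' object has no attribute 'round'
```

```bash
sed -i 's/s\["width"\].round(4)/round(s["width"],4)/' l.py; python3 l.py -.04 .107 .1
```

```text
[ 0.22  0.41 -0.99  2.26  1.18  0.76 -1.51] [-0.4  0.1  0. ] 0.0198
t 8.3 shift share [-0.2409 -0.0172  0.1023] turn share [ 2.000e-04  1.000e-04 -3.778e-01]
```

>>> {"op": "move_arm", "data": {
  "motion": [
    {"tx": 0,"ty": 0,"tz": 0,"wx": 0,"wy": 0,"wz": -0.0472,"grip": 93},
    {"tx": 0,"ty": 0,"tz": 0,"wx": 0,"wy": 0,"wz": -0.0472,"grip": 93},
    {"tx": 0,"ty": 0,"tz": 0,"wx": 0,"wy": 0,"wz": -0.0472,"grip": 93},
    {"tx": 0,"ty": 0,"tz": 0,"wx": 0,"wy": 0,"wz": -0.0472,"grip": 93},
    {"tx": 0,"ty": 0,"tz": 0,"wx": 0,"wy": 0,"wz": -0.0472,"grip": 93},
    {"tx": 0,"ty": 0,"tz": 0,"wx": 0,"wy": 0,"wz": -0.0472,"grip": 93},
    {"tx": 0,"ty": 0,"tz": 0,"wx": 0,"wy": 0,"wz": -0.0472,"grip": 93},
    {"tx": 0,"ty": 0,"tz": 0,"wx": 0,"wy": 0,"wz": -0.0472,"grip": 93}
  ]
}}

```text
time_s: 9.1
eef_pos: [0.5222, 0.1219, 0.2291]
tcp_rot: [3.141, 0.439, 2.874]
ft_force: [0.5, -0.4, 0.7]
width: 0.0841
finger_force: 0.0
```

```bash
 python3 l.py -.04 .107 .1
```

```text
[ 0.31  0.47 -1.14  2.26  1.22  0.85 -0.36] [ 0.5 -0.4  0.7] 0.0841
t 9.1 shift share [-0.0754 -0.2297  0.1005] turn share [ 0.0001 -0.0003 -0.    ]
```

>>> {"op": "move_arm", "data": {
  "motion": [
    {"tx": -0.02,"ty": -0.058,"tz": 0,"wx": 0,"wy": 0,"wz": 0,"grip": 93},
    {"tx": -0.02,"ty": -0.058,"tz": 0,"wx": 0,"wy": 0,"wz": 0,"grip": 93},
    {"tx": -0.02,"ty": -0.058,"tz": 0.01,"wx": 0,"wy": 0,"wz": 0,"grip": 93},
    {"tx": -0.0154,"ty": -0.056,"tz": 0.04,"wx": 0,"wy": 0,"wz": 0,"grip": 93},
    {"tx": 0,"ty": 0,"tz": 0.05,"wx": 0,"wy": 0,"wz": 0,"grip": 93}
  ]
}}

```text
time_s: 9.6
eef_pos: [0.5444, -0.0083, 0.1996]
tcp_rot: [3.141, 0.44, 2.862]
ft_force: [1.1, 0.5, -0.3]
width: 0.0928
finger_force: 0.0
```

```bash
 python3 l.py -.04 .107 .1; python3 - <<'E'
from l import *
c=vision.get_calibration("wrist"); im=vision.read_camera("wrist")
cv2.imwrite("pics/w3.png",cv2.convertScaleAbs(im,alpha=1.5))
for q in(-.1,-.05,0):print(q,fish(c,con(p,[sh(q,.15),sh(q,.117)])).round(1).tolist())
print(fish(c,con(p,[(-.075,.115,.083),(.033,0,.242)])).round(1).tolist())
E
```

```text
[ 0.57  0.49 -1.07  2.31  1.38  0.7  -0.25] [ 1.1  0.5 -0.3] 0.0928
t 9.6 shift share [ 0.0006  0.0097 -0.0003] turn share [-0.0013  0.0001 -0.0035]
-0.1 [[332.3, 238.1], [331.5, 233.5]]
-0.05 [[332.4, 250.8], [331.5, 242.1]]
0 [[332.5, 263.2], [331.6, 250.6]]
[[479.6, 163.1], [333.3, 435.7]]
```

View pics/w3.png

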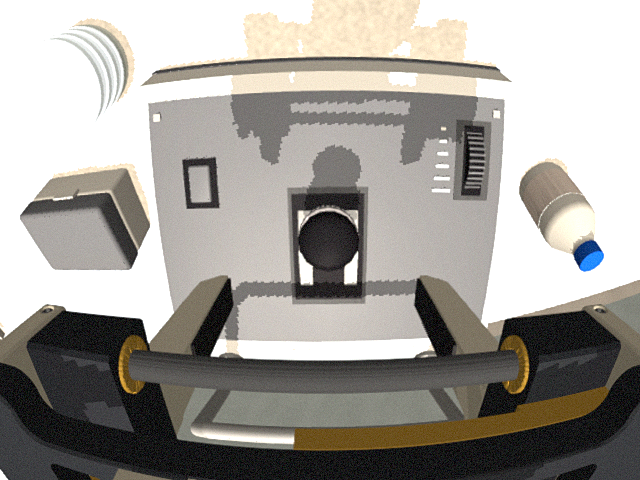

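Here the knob is at (328,240), centred between the fingers at (232..418). That puts the lever at about q = -0.08. The wheel is at (475,160).

```bash
 python3 l.py -.08 .107 .1;python3 l.py -.08 .107 0
```

```text
[ 0.57  0.5  -1.07  2.31  1.39  0.7  -0.26] [ 0.6 -0.8 -3. ] 0.093
t 9.65 shift share [ 0.0068  0.0073 -0.0049] turn share [-0.0008 -0.001  -0.0037]
[ 0.57  0.5  -1.07  2.31  1.39  0.7  -0.26] [ 0.6 -0.8 -3. ] 0.093
t 9.65 shift share [0.0062 0.0079 0.1951] turn share [-0.0008 -0.001  -0.0037]
```

>>> {"op": "move_arm", "data": {
  "motion": [
    {"tx": 0.006,"ty": 0.0045,"tz": 0.03,"wx": 0,"wy": 0,"wz": -0.0037,"grip": 93},
    {"tx": 0,"ty": 0,"tz": 0.05,"wx": 0,"wy": 0,"wz": 0,"grip": 93},
    {"tx": 0,"ty": 0,"tz": 0.05,"wx": 0,"wy": 0,"wz": 0,"grip": 93},
    {"tx": 0,"ty": 0,"tz": 0.04,"wx": 0,"wy": 0,"wz": 0,"grip": 93},
    {"tx": 0,"ty": 0,"tz": 0.025,"wx": 0,"wy": 0,"wz": 0,"grip": 93},
    {"tx": 0,"ty": 0,"tz": 0,"wx": 0,"wy": 0,"wz": 0,"grip": 93}
  ]
}}

```text
time_s: 10.25
eef_pos: [0.5827, -0.0106, 0.1091]
tcp_rot: [-3.141, 0.436, 2.88]
ft_force: [-0.2, 0.8, 0.2]
width: 0.0929
finger_force: 0.0
```

```bash
 python3 l.py -.08 .107 0
```

```text
[ 0.47  0.71 -0.98  2.31  1.68  0.78 -0.47] [-0.2  0.8  0.2] 0.0929
t 10.25 shift share [-0.0001 -0.0062  0.0056] turn share [ 0.0005 -0.0011  0.0017]
```

>>> {"op": "move_arm", "data": {
  "motion": [
    {"tx": 0,"ty": -0.008,"tz": 0.004,"wx": 0,"wy": 0,"wz": 0.0017,"grip": 93},
    {"tx": 0,"ty": 0,"tz": 0,"wx": 0,"wy": 0,"wz": 0,"grip": 30},
    {"tx": 0,"ty": 0,"tz": 0,"wx": 0,"wy": 0,"wz": 0,"grip": 30},
    {"tx": 0,"ty": 0,"tz": 0,"wx": 0,"wy": 0,"wz": 0,"grip": 30},
    {"tx": 0,"ty": 0,"tz": 0,"wx": 0,"wy": 0,"wz": 0,"grip": 30},
    {"tx": 0,"ty": 0,"tz": 0,"wx": 0,"wy": 0,"wz": 0,"grip": 30},
    {"tx": 0,"ty": 0,"tz": 0,"wx": 0,"wy": 0,"wz": 0,"grip": 30},
    {"tx": 0,"ty": 0,"tz": 0,"wx": 0,"wy": 0,"wz": 0,"grip": 30}
  ],
  "grip_force": 35
}}

```text
time_s: 11.05
eef_pos: [0.5837, -0.0157, 0.1092]
tcp_rot: [3.14, 0.44, 2.873]
ft_force: [-0.0, 0.1, 0.2]
width: 0.0414
finger_force: 0.0
```

```bash
 python3 l.py -.08 .107 0;python3 l.py -.08 .120 0
```

```text
[ 0.48  0.71 -0.98  2.31  1.69  0.78 -0.48] [-0.   0.1  0.2] 0.0414
t 11.05 shift share [0.0041 0.0033 0.0037] turn share [ 0.0003  0.0001 -0.0004]
[ 0.48  0.71 -0.98  2.31  1.69  0.78 -0.48] [-0.   0.1  0.2] 0.0414
t 11.05 shift share [ 0.0093  0.0033 -0.0217] turn share [ 0.0003  0.0001 -0.0004]
```

>>> {"op": "move_arm", "data": {
  "motion": [
    {"tx": 0,"ty": 0,"tz": 0,"wx": 0,"wy": 0,"wz": 0,"grip": 30},
    {"tx": 0,"ty": 0,"tz": 0,"wx": 0,"wy": 0,"wz": 0,"grip": 30},
    {"tx": 0,"ty": 0,"tz": 0,"wx": 0,"wy": 0,"wz": 0,"grip": 30}
  ],
  "grip_force": 35
}}

```text
time_s: 11.35
eef_pos: [0.5836, -0.0159, 0.1092]
tcp_rot: [3.14, 0.44, 2.873]
ft_force: [-0.8, -1.2, 1.2]
width: 0.0395
finger_force: 35.0
```

```bash
python3 l.py -.08 .107 0
```

```text
[ 0.48  0.71 -0.98  2.31  1.69  0.78 -0.48] [-0.8 -1.2  1.2] 0.0395
t 11.35 shift share [0.0041 0.0036 0.0037] turn share [ 0.0002  0.0001 -0.0004]
```

>>> {"op": "move_arm", "data": {
  "motion": [
    {"tx": 0.0013,"ty": 0,"tz": -0.0065,"wx": 0,"wy": 0,"wz": 0,"grip": 30},
    {"tx": 0.0013,"ty": 0,"tz": -0.0065,"wx": 0,"wy": 0,"wz": 0,"grip": 30},
    {"tx": 0.0013,"ty": 0,"tz": -0.0065,"wx": 0,"wy": 0,"wz": 0,"grip": 30},
    {"tx": 0.0009,"ty": 0,"tz": -0.0045,"wx": 0,"wy": 0,"wz": 0,"grip": 30},
    {"tx": 0,"ty": 0,"tz": 0,"wx": 0,"wy": 0,"wz": 0,"grip": 30}
  ]
}}

```text
time_s: 11.85
eef_pos: [0.5764, -0.014, 0.1192]
tcp_rot: [3.14, 0.44, 2.873]
ft_force: [3.5, -0.1, -6.7]
width: 0.0389
finger_force: 35.0
```

```bash
python3 l.py -.08 .119 0; python3 - <<'E'
from l import *
print("F cons",Ro.from_euler('z',-p[2]).apply(s["ft_force"]).round(1),s["finger_force"])
# actual grasp point -> pivot-relative d, angle
R=Ro.from_euler('xyz',s["tcp_rot"]);g=s["eef_pos"]-R.apply([0,0,.019]);g=Ro.from_euler('z',-p[2]).apply(g-[p[0],p[1],0])
v=g-[.025,0,.038];print("d",np.hypot(v[0],v[2]),"q",.56-np.arctan2(-v[0],v[2]),"y",v[1])
E
```

```text
[ 0.49  0.68 -0.99  2.32  1.66  0.77 -0.47] [ 3.5 -0.1 -6.7] 0.0389
t 11.85 shift share [0.0039 0.0037 0.0046] turn share [ 0.0002  0.0001 -0.0004]
F cons [ 3.4  0.8 -6.7] 34.99814450740814
d 0.12090362455788814 q -0.06035186605109244 y -0.0018786305064402572
```

```bash
python3 - <<'E'
from l import *
R=Rtool(p,-np.pi)
P=[R.inv().apply(tcp(q,.1212)) for q in np.linspace(-.06,.42,13)]
print((np.diff(P,axis=0)/.5).round(4))
E
```

```text
[[-0.0096  0.     -0.0015]
 [-0.0096  0.     -0.0012]
 [-0.0097  0.     -0.0008]
 [-0.0097  0.     -0.0004]
 [-0.0097  0.     -0.    ]
 [-0.0097  0.      0.0004]
 [-0.0097  0.      0.0008]
 [-0.0096  0.      0.0012]
 [-0.0096 -0.      0.0015]
 [-0.0095  0.      0.0019]
 [-0.0094  0.      0.0023]
 [-0.0093  0.      0.0027]]
```

>>> {"op": "move_arm", "data": {
  "motion": [
    {"tx": -0.0096,"ty": 0,"tz": -0.0015,"wx": 0,"wy": 0,"wz": 0,"grip": 30},
    {"tx": -0.0096,"ty": 0,"tz": -0.0012,"wx": 0,"wy": 0,"wz": 0,"grip": 30},
    {"tx": -0.0097,"ty": 0,"tz": -0.0008,"wx": 0,"wy": 0,"wz": 0,"grip": 30},
    {"tx": -0.0097,"ty": 0,"tz": -0.0004,"wx": 0,"wy": 0,"wz": 0,"grip": 30},
    {"tx": 0,"ty": 0,"tz": 0,"wx": 0,"wy": 0,"wz": 0,"grip": 30}
  ]
}}

```text
time_s: 12.35
eef_pos: [0.5931, -0.0185, 0.1292]
tcp_rot: [3.14, 0.441, 2.872]
ft_force: [-0.8, -0.0, -9.2]
width: 0.0392
finger_force: 35.0
```

```bash
cat > g.py <<'E'
from l import *
F=Ro.from_euler('z',-p[2]).apply(s["ft_force"])
R=Ro.from_euler('xyz',s["tcp_rot"]);g=s["eef_pos"]-R.apply([0,0,.019]);g=Ro.from_euler('z',-p[2]).apply(g-[p[0],p[1],0])
v=g-[.025,0,.038];a=np.arctan2(-v[0],v[2]);u=np.array([-np.sin(a),0,np.cos(a)]);t=np.array([np.cos(a),0,np.sin(a)])
print("d %.4f q %.3f y %.4f"%(np.hypot(v[0],v[2]),.56-a,v[1]),"F axial %.1f tang %.1f y %.1f"%(F@u,F@t,F[1]),"rot",s["tcp_rot"].round(3),s["joint_pos"].round(2),"grip",s["finger_force"],s["width"])
E
python3 g.py
```

```text
d 0.1206 q 0.105 y -0.0019 F axial -8.0 tang -4.7 y -0.2 rot [3.14  0.441 2.872] [ 0.5   0.67 -0.98  2.28  1.61  0.75 -0.39] grip 34.997926354408264 0.039221020709077736
```

>>> {"op": "move_arm", "data": {
  "motion": [
    {"tx": -0.0097,"ty": 0,"tz": 0,"wx": 0,"wy": 0,"wz": 0,"grip": 30},
    {"tx": -0.0097,"ty": 0,"tz": 0.0003,"wx": 0,"wy": 0,"wz": 0,"grip": 30},
    {"tx": -0.0097,"ty": 0,"tz": 0.0007,"wx": 0,"wy": 0,"wz": 0,"grip": 30},
    {"tx": -0.0096,"ty": 0,"tz": 0.0012,"wx": 0,"wy": 0,"wz": 0,"grip": 30},
    {"tx": 0,"ty": 0,"tz": 0,"wx": 0,"wy": 0,"wz": 0,"grip": 30}
  ]
}}

```text
time_s: 12.85
eef_pos: [0.6109, -0.0234, 0.1367]
tcp_rot: [3.14, 0.441, 2.872]
ft_force: [-1.7, -0.1, -8.0]
width: 0.0396
finger_force: 35.0
```

```bash
python3 g.py
```

```text
d 0.1209 q 0.270 y -0.0019 F axial -7.2 tang -3.8 y -0.6 rot [3.14  0.441 2.872] [ 0.51  0.67 -0.97  2.23  1.57  0.74 -0.32] grip 34.99828577041626 0.03957723277610663
```

>>> {"op": "move_arm", "data": {
  "motion": [
    {"tx": -0.0096,"ty": 0,"tz": 0.0015,"wx": 0,"wy": 0,"wz": 0,"grip": 30},
    {"tx": -0.0095,"ty": 0,"tz": 0.0019,"wx": 0,"wy": 0,"wz": 0,"grip": 30},
    {"tx": 0,"ty": 0,"tz": 0,"wx": 0,"wy": 0,"wz": 0,"grip": 30}
  ]
}}

```text
time_s: 13.15
eef_pos: [0.62, -0.0258, 0.1391]
tcp_rot: [3.14, 0.441, 2.872]
ft_force: [-1.6, -1.0, -7.4]
width: 0.039
finger_force: 35.0
```

```bash
python3 g.py
```

```text
d 0.1210 q 0.350 y -0.0018 F axial -6.9 tang -2.8 y -1.4 rot [3.14  0.441 2.872] [ 0.51  0.67 -0.97  2.21  1.55  0.73 -0.29] grip 34.99462008476257 0.03895882633183127
```

>>> {"op": "move_arm", "data": {
  "motion": [
    {"tx": -0.0047,"ty": 0,"tz": 0.0012,"wx": 0,"wy": 0,"wz": 0,"grip": 30},
    {"tx": -0.0024,"ty": 0,"tz": 0.0006,"wx": 0,"wy": 0,"wz": 0,"grip": 30},
    {"tx": 0,"ty": 0,"tz": 0,"wx": 0,"wy": 0,"wz": 0,"grip": 30}
  ]
}}

```text
time_s: 13.45
eef_pos: [0.6225, -0.0265, 0.1396]
tcp_rot: [3.14, 0.44, 2.872]
ft_force: [-4.9, -0.1, -5.9]
width: 0.0386
finger_force: 35.0
```

```bash
python3 g.py
```

```text
d 0.1209 q 0.372 y -0.0018 F axial -4.9 tang -5.8 y -1.4 rot [3.14  0.44  2.872] [ 0.52  0.67 -0.97  2.21  1.55  0.73 -0.27] grip 34.99339520931244 0.03861971177072577
```

>>> {"op": "move_arm", "data": {
  "motion": [
    {"tx": -0.0024,"ty": 0,"tz": 0.0006,"wx": 0,"wy": 0,"wz": 0,"grip": 30},
    {"tx": 0,"ty": 0,"tz": 0,"wx": 0,"wy": 0,"wz": 0,"grip": 30}
  ]
}}

```text
time_s: 13.65
eef_pos: [0.6237, -0.0269, 0.1399]
tcp_rot: [3.14, 0.441, 2.872]
ft_force: [-5.9, 0.7, -4.4]
width: 0.0386
finger_force: 35.0
```

```bash
python3 g.py
```

```text
d 0.1210 q 0.383 y -0.0018 F axial -3.3 tang -6.5 y -0.9 rot [3.14  0.441 2.872] [ 0.52  0.67 -0.97  2.2   1.55  0.73 -0.27] grip 34.991918206214905 0.03860079063837655
```

>>> {"op": "move_arm", "data": {
  "motion": [
    {"tx": -0.0047,"ty": 0,"tz": 0.0012,"wx": 0,"wy": 0,"wz": 0,"grip": 30},
    {"tx": 0,"ty": 0,"tz": 0,"wx": 0,"wy": 0,"wz": 0,"grip": 30}
  ]
}}

```text
time_s: 13.85
eef_pos: [0.6283, -0.028, 0.1416]
tcp_rot: [3.141, 0.445, 2.873]
ft_force: [2.9, -3.9, -3.6]
width: 0.0362
finger_force: 34.5
```

```bash
python3 g.py; python3 - <<'E'
from h import *
im=vision.read_camera("wrist")
cv2.imwrite("pics/w4.png",cv2.convertScaleAbs(im,alpha=1.5))
E
```

```text
d 0.1219 q 0.423 y -0.0017 F axial -4.1 tang 3.3 y -3.0 rot [3.141 0.445 2.873] [ 0.52  0.67 -0.96  2.2   1.54  0.73 -0.26] grip 34.4887902597452 0.03623613798021021
```

View pics/w4.png

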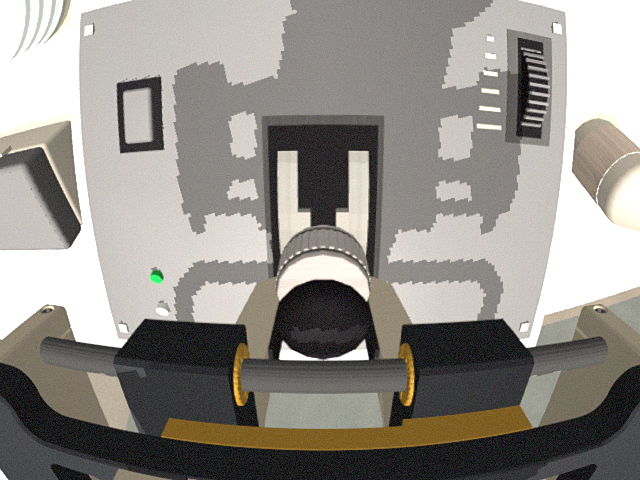

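```bash
python3 - <<'E'
from l import *
c=vision.get_calibration("wrist")
for q in(.3,.34,.38,.42):
  a=.56-q; f=np.array([-np.cos(a),0,-np.sin(a)])*.02   # to the front of the collar
  print(q,"knob",fish(c,con(p,[sh(q,.15),sh(q,.13)])).round(0).tolist(),"collar front bottom/top, up:",fish(c,con(p,[sh(q,.103)+f,sh(q,.13)+f])).round(0).tolist(),"down:",fish(c,con(p,[sh(q,.09)+f,sh(q,.117)+f])).round(0).tolist())
print("wheel",fish(c,con(p,(-.075,.115,.083))))
E
```

```text
0.3 knob [[329.0, 332.0], [328.0, 298.0]] collar front bottom/top, up: [[328.0, 225.0], [329.0, 257.0]] down: [[327.0, 213.0], [328.0, 240.0]]
0.34 knob [[329.0, 343.0], [328.0, 308.0]] collar front bottom/top, up: [[328.0, 234.0], [329.0, 269.0]] down: [[327.0, 220.0], [328.0, 251.0]]
0.38 knob [[329.0, 353.0], [328.0, 317.0]] collar front bottom/top, up: [[328.0, 243.0], [328.0, 281.0]] down: [[327.0, 228.0], [328.0, 261.0]]
0.42 knob [[329.0, 362.0], [328.0, 325.0]] collar front bottom/top, up: [[328.0, 251.0], [328.0, 292.0]] down: [[327.0, 235.0], [328.0, 271.0]]
wheel [[542.01094407  88.64629705]]
```

The view shows the collar past the neck cheeks, with its front bottom at (323,228) and the knob at (323,320). That puts the lever at about q = 0.32, so the pads have slid ahead of it. I'll open, let the collar rest and look again.

>>> {"op": "move_arm", "data": {
  "motion": [
    {"tx": 0,"ty": 0,"tz": 0,"wx": 0,"wy": 0,"wz": 0,"grip": 70},
    {"tx": 0,"ty": 0,"tz": 0,"wx": 0,"wy": 0,"wz": 0,"grip": 70},
    {"tx": 0,"ty": 0,"tz": 0,"wx": 0,"wy": 0,"wz": 0,"grip": 70},
    {"tx": 0,"ty": 0,"tz": 0,"wx": 0,"wy": 0,"wz": 0,"grip": 70}
  ]
}}

```text
time_s: 14.3
eef_pos: [0.626, -0.0271, 0.1403]
tcp_rot: [3.14, 0.441, 2.873]
ft_force: [-0.8, 0.5, 0.6]
width: 0.0633
finger_force: 0.0
```

```bash
python3 g.py; python3 - <<'E'
from l import *
c=vision.get_calibration("wrist")
im=vision.read_camera("wrist")
cv2.imwrite("pics/w5.png",cv2.convertScaleAbs(cv2.resize(im[100:400,200:450],None,fx=2,fy=2),alpha=1.5))
for q in(.3,.34,.38,.42):
  a=.56-q; f=np.array([-np.cos(a),0,-np.sin(a)])*.02
  print(q,(2*(fish(c,con(p,[sh(q,.15),sh(q,.13),sh(q,.103)+f,sh(q,.13)+f,sh(q,.09)+f,sh(q,.117)+f]))-[200,100])).round(0)[:,1].tolist())
E
```

```text
d 0.1210 q 0.402 y -0.0015 F axial 0.8 tang -0.8 y 0.3 rot [3.14  0.441 2.873] [ 0.52  0.67 -0.96  2.2   1.54  0.73 -0.26] grip 0.0 0.06330079231118255
0.3 [475.0, 409.0, 262.0, 327.0, 237.0, 293.0]
0.34 [497.0, 427.0, 280.0, 351.0, 252.0, 314.0]
0.38 [517.0, 445.0, 297.0, 375.0, 267.0, 335.0]
0.42 [535.0, 461.0, 314.0, 396.0, 281.0, 354.0]
```

View pics/w5.png

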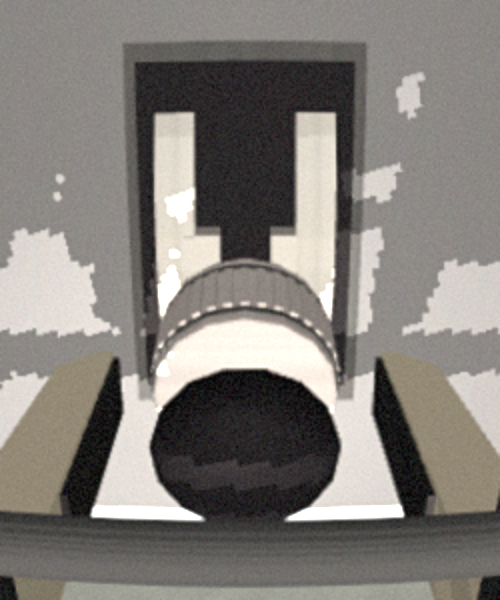

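The collar (front bottom at row 262, top edge at about 316) is still partly up at about q = 0.31, with its foot resting on the cheeks. I'll re-grip it centred, slightly to the front, and push the rest of the way.

```bash
python3 l.py .285 .115 0; python3 l.py .42 .115 0;
```

```text
[ 0.52  0.67 -0.96  2.2   1.54  0.73 -0.26] [0.  0.7 0.5] 0.067
t 14.35 shift share [0.0294 0.0029 0.0056] turn share [ 0.0004  0.0001 -0.0003]
[ 0.52  0.67 -0.96  2.2   1.54  0.73 -0.26] [0.  0.7 0.5] 0.067
t 14.35 shift share [-0.0007  0.003   0.0127] turn share [ 0.0004  0.0001 -0.0003]
```

>>> {"op": "move_arm", "data": {
  "motion": [
    {"tx": 0.015,"ty": 0,"tz": 0.003,"wx": 0,"wy": 0,"wz": 0,"grip": 60},
    {"tx": 0.0144,"ty": 0,"tz": 0.0026,"wx": 0,"wy": 0,"wz": 0,"grip": 60},
    {"tx": 0,"ty": 0,"tz": 0,"wx": 0,"wy": 0,"wz": 0,"grip": 30},
    {"tx": 0,"ty": 0,"tz": 0,"wx": 0,"wy": 0,"wz": 0,"grip": 30},
    {"tx": 0,"ty": 0,"tz": 0,"wx": 0,"wy": 0,"wz": 0,"grip": 30},
    {"tx": 0,"ty": 0,"tz": 0,"wx": 0,"wy": 0,"wz": 0,"grip": 30},
    {"tx": 0,"ty": 0,"tz": 0,"wx": 0,"wy": 0,"wz": 0,"grip": 30},
    {"tx": 0,"ty": 0,"tz": 0,"wx": 0,"wy": 0,"wz": 0,"grip": 30}
  ],
  "grip_force": 50
}}

```text
time_s: 15.15
eef_pos: [0.6145, -0.0243, 0.1315]
tcp_rot: [3.14, 0.441, 2.872]
ft_force: [0.0, -0.6, 0.0]
width: 0.0396
finger_force: 50.0
```

```bash
python3 g.py
```

```text
d 0.1149 q 0.288 y -0.0018 F axial -0.0 tang 0.2 y -0.5 rot [3.14  0.441 2.872] [ 0.51  0.68 -0.96  2.23  1.58  0.74 -0.32] grip 49.99981462955475 0.0395675979754616
```

>>> {"op": "move_arm", "data": {
  "motion": [
    {"tx": -0.0006,"ty": 0,"tz": -0.003,"wx": 0,"wy": 0,"wz": 0,"grip": 30},
    {"tx": -0.006,"ty": 0,"tz": 0.0009,"wx": 0,"wy": 0,"wz": 0,"grip": 30},
    {"tx": -0.006,"ty": 0,"tz": 0.001,"wx": 0,"wy": 0,"wz": 0,"grip": 30},
    {"tx": 0,"ty": 0,"tz": 0,"wx": 0,"wy": 0,"wz": 0,"grip": 30}
  ]
}}

```text
time_s: 15.55
eef_pos: [0.6177, -0.0253, 0.1332]
tcp_rot: [3.14, 0.436, 2.873]
ft_force: [-3.9, 2.3, -8.1]
width: 0.0393
finger_force: 50.0
```

```bash
python3 g.py
```

```text
d 0.1157 q 0.321 y -0.0019 F axial -6.8 tang -6.2 y 1.2 rot [3.14  0.436 2.873] [ 0.51  0.68 -0.96  2.22  1.57  0.73 -0.3 ] grip 49.998124837875366 0.0392900127897268
```

>>> {"op": "move_arm", "data": {
  "motion": [
    {"tx": -0.006,"ty": 0,"tz": 0.0013,"wx": 0,"wy": 0,"wz": 0,"grip": 30},
    {"tx": 0,"ty": 0,"tz": 0,"wx": 0,"wy": 0,"wz": 0,"grip": 30}
  ]
}}

```text
time_s: 15.75
eef_pos: [0.6205, -0.026, 0.1338]
tcp_rot: [3.14, 0.436, 2.874]
ft_force: [-4.1, 2.6, -8.5]
width: 0.0391
finger_force: 50.0
```

```bash
python3 g.py
```

```text
d 0.1157 q 0.346 y -0.0019 F axial -7.3 tang -6.4 y 1.4 rot [3.14  0.436 2.874] [ 0.51  0.68 -0.96  2.21  1.56  0.73 -0.29] grip 49.99817490577698 0.0390815264624801
```

```bash
cat > k.py <<'E'
from l import *
c=vision.get_calibration("wrist"); im=vision.read_camera("wrist"); cv2.imwrite("pics/last.png",im)
def edge(g):
    d=np.median(g[:,312:334],axis=1)<35
    best=(0,0);i=230
    while i<400:
        j=i
        while j<400 and d[j]: j+=1
        if j-i>best[1]-best[0]: best=(i,j)
        i=max(j,i+1)
    return best
top=edge(cv2.cvtColor(im,cv2.COLOR_BGR2GRAY))[0]
for q in np.arange(.24,.46,.02):
    a=.56-q;f=np.array([-np.cos(a),0,-np.sin(a)])*.019
    print("%.2f"%q,fish(c,con(p,[sh(q,.15)+f,sh(q,.13)+f])).round(0)[:,1].min(),end=" | ")
print("\nseen knob front row",top)
E
python3 k.py; python3 - <<'E'
import cv2,numpy as np
from k import edge
for n in("w3","w4"): print(n,edge((cv2.imread(f"pics/{n}.png").mean(2)/1.5)))
E
```

```text
0.24 268.0 | 0.26 275.0 | 0.28 281.0 | 0.30 287.0 | 0.32 293.0 | 0.34 299.0 | 0.36 305.0 | 0.38 310.0 | 0.40 315.0 | 0.42 320.0 | 0.44 325.0 | 0.46 330.0 | 
seen knob front row 230
0.24 268.0 | 0.26 275.0 | 0.28 281.0 | 0.30 287.0 | 0.32 293.0 | 0.34 299.0 | 0.36 305.0 | 0.38 310.0 | 0.40 315.0 | 0.42 320.0 | 0.44 325.0 | 0.46 330.0 | 
seen knob front row 230
w3 (230, 252)
w4 (280, 330)
```

```bash
python3 - <<'E'
import cv2,numpy as np
im=cv2.imread("pics/last.png")
print(np.median(im.mean(2)[200:380:3,312:334],axis=1).astype(int).tolist())
cv2.imwrite("pics/w6.png",cv2.convertScaleAbs(cv2.resize(im[150:400,180:460],None,fx=2,fy=2),alpha=1.8))
E
```

```text
[31, 27, 29, 27, 28, 28, 27, 27, 28, 27, 29, 28, 27, 28, 26, 27, 27, 27, 28, 73, 88, 73, 88, 93, 94, 92, 91, 92, 91, 127, 33, 93, 116, 164, 163, 164, 161, 166, 163, 161, 159, 18, 12, 13, 16, 20, 22, 25, 30, 42, 48, 46, 26, 26, 39, 42, 49, 55, 57, 59]
```

View pics/w6.png

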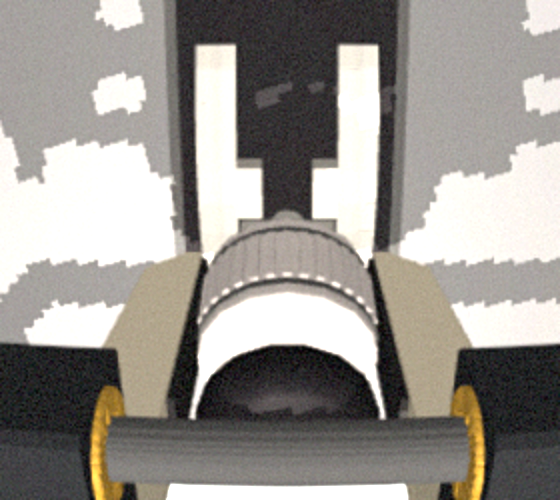

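The knob's front edge is now at row 322, which matches q of about 0.40–0.42, and the cheeks' rear ends are visible in front of the collar. I'll give one more small push and then release.

>>> {"op": "move_arm", "data": {
  "motion": [
    {"tx": -0.004,"ty": 0,"tz": 0.001,"wx": 0,"wy": 0,"wz": 0,"grip": 30},
    {"tx": 0,"ty": 0,"tz": 0,"wx": 0,"wy": 0,"wz": 0,"grip": 30}
  ]
}}

```text
time_s: 16.05
eef_pos: [0.6223, -0.0265, 0.1341]
tcp_rot: [3.14, 0.436, 2.873]
ft_force: [-5.3, 2.2, -7.6]
width: 0.039
finger_force: 50.0
```

```bash
python3 g.py; python3 k.py | head -1; python3 - <<'E'
import cv2,numpy as np
g=np.median(cv2.imread("pics/last.png").mean(2)[:,312:334],axis=1)
print(g[255:345:2].astype(int).tolist())
E
```

```text
d 0.1156 q 0.362 y -0.0019 F axial -6.4 tang -7.0 y 0.7 rot [3.14  0.436 2.873] [ 0.51  0.68 -0.96  2.21  1.56  0.73 -0.28] grip 49.9983286857605 0.039027314614483985
0.24 264.0 | 0.26 271.0 | 0.28 277.0 | 0.30 284.0 | 0.32 290.0 | 0.34 296.0 | 0.36 301.0 | 0.38 307.0 | 0.40 312.0 | 0.42 317.0 | 0.44 322.0 | 0.46 327.0 | 
[37, 76, 89, 96, 43, 79, 94, 93, 94, 93, 93, 93, 92, 94, 93, 92, 131, 47, 55, 94, 100, 147, 163, 162, 161, 164, 163, 161, 167, 163, 163, 159, 157, 152, 29, 8, 14, 14, 13, 18, 18, 20, 21, 23, 29]
```

>>> {"op": "move_arm", "data": {
  "motion": [
    {"tx": -0.004,"ty": 0,"tz": 0.001,"wx": 0,"wy": 0,"wz": 0,"grip": 30},
    {"tx": 0,"ty": 0,"tz": 0,"wx": 0,"wy": 0,"wz": 0,"grip": 30}
  ]
}}

```text
time_s: 16.3
eef_pos: [0.6242, -0.027, 0.1345]
tcp_rot: [3.14, 0.436, 2.873]
ft_force: [-5.5, 2.1, -7.6]
width: 0.0395
finger_force: 50.0
```

```bash
python3 g.py; python3 k.py | head -1; python3 - <<'E'
import cv2,numpy as np
g=np.median(cv2.imread("pics/last.png").mean(2)[:,312:334],axis=1)
print(g[255:345:2].astype(int).tolist())
E
```

```text
d 0.1156 q 0.380 y -0.0018 F axial -6.5 tang -7.1 y 0.6 rot [3.14  0.436 2.873] [ 0.51  0.68 -0.96  2.2   1.55  0.73 -0.27] grip 49.998326897621155 0.03948823282859663
0.24 260.0 | 0.26 267.0 | 0.28 273.0 | 0.30 279.0 | 0.32 286.0 | 0.34 292.0 | 0.36 297.0 | 0.38 303.0 | 0.40 308.0 | 0.42 314.0 | 0.44 319.0 | 0.46 324.0 | 
[71, 79, 95, 87, 41, 94, 94, 94, 95, 94, 94, 92, 93, 94, 94, 94, 123, 40, 60, 95, 100, 152, 160, 161, 162, 164, 161, 162, 165, 163, 162, 159, 155, 155, 38, 9, 13, 12, 14, 15, 16, 19, 21, 23, 29]
```

>>> {"op": "move_arm", "data": {
  "motion": [
    {"tx": -0.004,"ty": 0,"tz": 0.001,"wx": 0,"wy": 0,"wz": 0,"grip": 30},
    {"tx": 0,"ty": 0,"tz": 0,"wx": 0,"wy": 0,"wz": 0,"grip": 30}
  ]
}}

```text
time_s: 16.55
eef_pos: [0.6261, -0.0275, 0.1349]
tcp_rot: [3.14, 0.436, 2.873]
ft_force: [-5.6, 2.9, -8.1]
width: 0.0396
finger_force: 50.0
```

```bash
python3 g.py
```

```text
d 0.1157 q 0.397 y -0.0018 F axial -7.0 tang -7.4 y 1.3 rot [3.14  0.436 2.873] [ 0.51  0.68 -0.96  2.2   1.55  0.73 -0.27] grip 49.99830901622772 0.03956328534278794
```

>>> {"op": "move_arm", "data": {
  "motion": [
    {"tx": -0.003,"ty": 0,"tz": 0.0009,"wx": 0,"wy": 0,"wz": 0,"grip": 30},
    {"tx": 0,"ty": 0,"tz": 0,"wx": 0,"wy": 0,"wz": 0,"grip": 30}
  ]
}}

```text
time_s: 16.75
eef_pos: [0.6275, -0.028, 0.1351]
tcp_rot: [3.14, 0.436, 2.874]
ft_force: [-6.5, 3.7, -8.3]
width: 0.0393
finger_force: 50.0
```

```bash
python3 g.py; python3 k.py | head -1; python3 - <<'E'
import cv2,numpy as np
g=np.median(cv2.imread("pics/last.png").mean(2)[:,312:334],axis=1)
print(g[255:345:2].astype(int).tolist())
E
```

```text
d 0.1157 q 0.410 y -0.0019 F axial -7.1 tang -8.4 y 1.9 rot [3.14  0.436 2.874] [ 0.51  0.68 -0.96  2.2   1.55  0.73 -0.26] grip 49.99836623668671 0.03930192491595762
0.24 252.0 | 0.26 259.0 | 0.28 266.0 | 0.30 272.0 | 0.32 278.0 | 0.34 285.0 | 0.36 291.0 | 0.38 296.0 | 0.40 302.0 | 0.42 307.0 | 0.44 313.0 | 0.46 318.0 | 
[83, 92, 98, 53, 70, 96, 95, 96, 95, 95, 94, 95, 94, 94, 94, 102, 111, 35, 74, 96, 105, 156, 161, 159, 159, 162, 160, 162, 163, 162, 160, 155, 155, 149, 36, 6, 11, 13, 13, 15, 18, 19, 18, 23, 24]
```

>>> {"op": "move_arm", "data": {
  "motion": [
    {"tx": -0.003,"ty": 0,"tz": 0.0009,"wx": 0,"wy": 0,"wz": 0,"grip": 30},
    {"tx": 0,"ty": 0,"tz": 0,"wx": 0,"wy": 0,"wz": 0,"grip": 30}
  ]
}}

```text
time_s: 17.0
eef_pos: [0.6281, -0.0281, 0.1349]
tcp_rot: [3.14, 0.434, 2.874]
ft_force: [-7.7, 3.9, -8.4]
width: 0.0395
finger_force: 50.0
```

```bash
python3 g.py; python3 k.py | head -1; python3 - <<'E'
import cv2,numpy as np
g=np.median(cv2.imread("pics/last.png").mean(2)[:,312:334],axis=1)
print(g[311:331].astype(int).tolist())
E
```

```text
d 0.1154 q 0.416 y -0.0019 F axial -7.1 tang -9.6 y 1.8 rot [3.14  0.434 2.874] [ 0.51  0.68 -0.96  2.19  1.54  0.73 -0.26] grip 49.99869346618652 0.039542619250360164
0.24 251.0 | 0.26 258.0 | 0.28 265.0 | 0.30 271.0 | 0.32 278.0 | 0.34 284.0 | 0.36 290.0 | 0.38 296.0 | 0.40 301.0 | 0.42 307.0 | 0.44 312.0 | 0.46 317.0 | 
[163, 161, 162, 161, 160, 158, 156, 156, 154, 152, 142, 88, 49, 11, 9, 7, 10, 10, 10, 11]
```

The tool has stalled and the force is rising, so the lever is at its far stop. Releasing.

>>> {"op": "move_arm", "data": {
  "motion": [
    {"tx": 0,"ty": 0,"tz": 0,"wx": 0,"wy": 0,"wz": 0,"grip": 93},
    {"tx": 0,"ty": 0,"tz": 0,"wx": 0,"wy": 0,"wz": 0,"grip": 93},
    {"tx": 0,"ty": 0,"tz": 0,"wx": 0,"wy": 0,"wz": 0,"grip": 93},
    {"tx": 0,"ty": 0,"tz": 0,"wx": 0,"wy": 0,"wz": 0,"grip": 93},
    {"tx": 0,"ty": 0,"tz": 0,"wx": 0,"wy": 0,"wz": 0,"grip": 93},
    {"tx": 0.003,"ty": 0,"tz": -0.03,"wx": 0,"wy": 0,"wz": 0,"grip": 93},
    {"tx": 0.003,"ty": 0,"tz": -0.05,"wx": 0,"wy": 0,"wz": 0,"grip": 93},
    {"tx": 0,"ty": 0,"tz": -0.05,"wx": 0,"wy": 0,"wz": 0,"grip": 93}
  ]
}}

```text
time_s: 17.85
eef_pos: [0.6014, -0.0206, 0.1947]
tcp_rot: [3.14, 0.439, 2.873]
ft_force: [1.2, -0.5, -0.1]
width: 0.0922
finger_force: 0.0
```

>>> {"op": "move_arm", "data": {
  "motion": [
    {"tx": 0,"ty": 0,"tz": -0.05,"wx": 0,"wy": 0,"wz": 0,"grip": 93},
    {"tx": 0,"ty": 0,"tz": -0.05,"wx": 0,"wy": 0,"wz": 0,"grip": 93},
    {"tx": 0.04,"ty": 0,"tz": -0.03,"wx": 0,"wy": 0,"wz": 0,"grip": 93},
    {"tx": 0.04,"ty": 0,"tz": 0,"wx": 0,"wy": 0,"wz": 0,"grip": 93}
  ]
}}

```text
time_s: 18.25
eef_pos: [0.5403, -0.0036, 0.2382]
tcp_rot: [3.14, 0.444, 2.872]
ft_force: [0.2, -0.2, -0.6]
width: 0.0929
finger_force: 0.0
```

```bash
python3 g.py; python3 - <<'E'
from l import *
c=vision.get_calibration("wrist"); im=vision.read_camera("wrist")
np.save("c.npy",c,allow_pickle=True); cv2.imwrite("pics/fin_raw.png",im)
a=cv2.resize(im[20:320,180:580],None,fx=2,fy=2,interpolation=cv2.INTER_CUBIC)
cv2.imwrite("pics/w7.png",cv2.convertScaleAbs(a,alpha=1.5))
for q in(.34,.38,.42):
  a=.56-q; f=np.array([-np.cos(a),0,-np.sin(a)])*.02
  for h in(0,.009): print(q,h,(2*(fish(c,con(p,[sh(q,.15),sh(q,.13),sh(q,.09+h)+f,sh(q,.117+h)+f]))-[180,20])).round(0).tolist())
print("gate neck top d=.08 / wheel",(2*(fish(c,con(p,[(-.075,.115,.083),(-.13,.15,.045),(-.13,-.15,.045)]))-[180,20])).round(0).tolist())
E
```

```text
d 0.2427 q 0.099 y -0.0014 F axial -0.6 tang -0.0 y -0.2 rot [3.14  0.444 2.872] [ 0.62  0.41 -1.11  2.27  1.23  0.67 -0.09] grip 0.0 0.09293078409687788
0.34 0 [[292.0, 544.0], [291.0, 511.0], [291.0, 416.0], [291.0, 450.0]]
0.34 0.009 [[292.0, 544.0], [291.0, 511.0], [291.0, 426.0], [291.0, 462.0]]
0.38 0 [[292.0, 556.0], [291.0, 522.0], [291.0, 424.0], [291.0, 461.0]]
0.38 0.009 [[292.0, 556.0], [291.0, 522.0], [291.0, 436.0], [291.0, 475.0]]
0.42 0 [[292.0, 568.0], [291.0, 532.0], [291.0, 432.0], [291.0, 472.0]]
0.42 0.009 [[292.0, 568.0], [291.0, 532.0], [291.0, 445.0], [291.0, 486.0]]
gate neck top d=.08 / wheel [[559.0, 250.0], [625.0, 109.0], [-47.0, 110.0]]
```

View pics/w7.png

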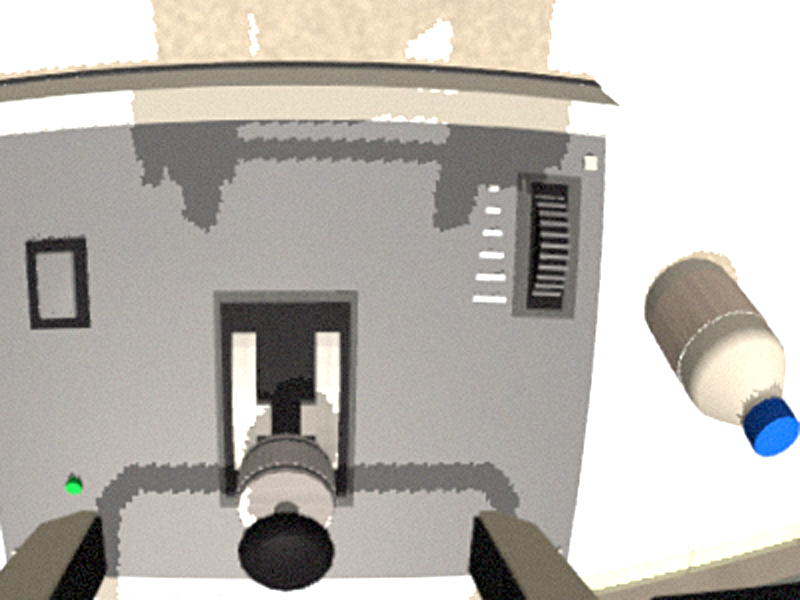

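The shaft is now visible between the collar and the knob at (288,508). The collar edges at rows 435 and 470 and the knob centre at row 550 match q = 0.42 with the collar fully down. The bottle is undisturbed. Handing in.

```bash
python3 -c "
from workcell import r
print(r.close_job())"
```

```text
the job is handed in; nothing more can be done
None
```

I handed the job in at about 18 s: the wheel is at its slow stop (judged by the rise in drag force), then the lever went to its far end with the collar fully home (confirmed in the last picture), after one slipped grip and a re-grip; the arm never went near the bottle, dishes or tip box.

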